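# Isolate the balcony socket box and hold its lid open

### The arm

A 7-joint arm with a two-finger parallel gripper is mounted at the origin on the work surface. World frame = base frame: x ahead of the robot, y to its left, z up, the work surface at z = 0. Lengths are in m, angles in rad, forces in N, time in s.
With the tool pointing down it reaches from about 0.425 to 0.925 m from the base axis. Payload 6.8 kg.
Tool frame: the origin (TCP) lies on the front face of the gripper's body, between the roots of the fingers; the fingertips stand 73 mm ahead of it and the grasp point (between the pads) lies 54 mm ahead of it (env.nose_length is the distance from the TCP to the fingertips, in m); z points along the fingers, y is the direction in which the jaws open and shut (so a half turn about z gives the same grasp; the last joint's range is limited). The gripper opens to 85 mm and grips with 20 to 120 N. Pads are 22 mm wide; open, the fingers measure 114 mm over their backs; the gripper's body (76 mm by 85 mm) begins 54 mm behind the grasp point. The pads swing forward as they close: fully open they stand 13 mm farther back than shut.
Start: joints at [1.218, 0.477, 0.022, 1.555, -0.011, 1.109, -0.083], TCP at [0.164, -0.655, 0.304] pointing down, gripper open.
Joint ranges: [-2.96, 2.96], [-0.34, 2.1], [-1.41, 1.46], [0.24, 2.44], [-1.37, 4.51], [0.17, 1.92], [-2.96, 2.96]. Speed limits (rad/s): [2.39, 2.39, 3.14, 3.14, 3.14, 3.14, 3.14].

### API

Orientations are given as a unit quaternion [w, x, y, z].
In Python, from cell import env, kin, camera, calibration, job gives the robot as it stands. The module is installed in compiled form; this text tells all that it offers. Calls block until the motion is done:
- env.reach(position, orientation): joint-space move of the TCP to a pose.
- env.movel(position, velocity=0.15, rot=None, stop_force=None): straight line of the TCP; rot=None keeps the orientation; velocity is the mean speed in m/s. With stop_force (N) it stops when the force on the tool has changed by that much, and returns True; else False.
- env.goto_joints(angles): joint-space move.
- env.grip(opening, f_grip=None): finger opening in m; f_grip is the grip in N (None keeps the last); returns when the fingers have stopped.
- env.dwell(seconds).
- kin.inverse_kinematics(position, orientation): joint angles nearest the present ones, or None.
- env.get_state(): the state.
- camera(name): name is "scene" or "top" or "wrist"; returns (picture, depth): 384x512x3 uint8, blue, green, red; 384x512 float32, m along the optical axis (not along the pixel's ray), 0 where there is no reading.
- calibration(name): a dict with "fx", "fy", "cx", "cy" (pixels), "rvec" (rotation vector, rad) and "tvec" (3), from world to camera coordinates, as OpenCV has them. Camera axes: x right, y down, z forward; pixel columns grow to the right and rows downward; lengths in m; the calibration is good to about 2 mm. The wrist camera is an equidistant fisheye: a pixel r from the principal point sees the ray r / f radians off the axis. A picture is of the moment at which its call begins: read the wrist's pose just before it. calibration takes no time and is no camera call; for the wrist camera it gives the pose at the moment of the call.
A pose or a line that the arm cannot do raises env.PlanningError and nothing moves.
- job.job_done(): hands the job in, once; it reports no verdict.
The state is a dict: "time": time; "qpos": joint angles; "joint_velocities": joint speeds; "joint_torque": joint torques, N m; "tcp_pos": TCP position; "orientation": TCP orientation; "force": force on the tool from outside, world axes, zero at the start; "torque": the same for the moment, N m; "opening": finger opening in m.
Only numpy, scipy, OpenCV 4.12 (cv2) and the standard library are available. Lean on these libraries where they do the work, as an engineer would, in place of code of your own. Each camera call takes 0.05 s, during which the arm holds its last target.

### The job

The weatherproof socket box must be dead before anyone opens it: turn the rotary isolator a quarter turn from ON (white pointer at the red dot) to OFF (white pointer at the white dot), and only then lift the box's lid (it has a handle at its front) to 60 degrees from shut, without letting it drop. The lid has no stay and falls shut by itself, so finish while still holding it at 60 degrees with the gripper and do not let go: I will be reaching inside to check the plugs. Leave the other things on the shelf where they are.

Things in the scene. Friction and masses are not known exactly. Their poses are not given: they have to be found in the camera images.
- isolator_handle (a joint): angle of the isolator's rotary handle (rad): 0 at OFF, 1.571 at ON; it grows as the handle turns clockwise seen from above, so ON to OFF is a quarter turn anticlockwise. A snap spring drives it to the nearer of the two ends (about 0.13 N m to start it turning, less after); it rests on a hard stop at each end
- isolator_grip (a point): centre of the isolator's rotary handle, on its vertical axis, 91 mm above the shelf: an upright black bar 52 mm long, 14 mm thick, 36 mm high (top 14 mm above this point, foot 22 mm below), to be gripped across its thickness. The point's x axis points along the bar to its white pointer end and turns with the handle; z is up
- isolator_cover (a point): centre of the top face of the isolator's housing, 60 mm above the shelf: a fixed grey box, 120 mm along this x by 85 mm along y, with a grey conduit leaving its +x end. The white OFF dot lies on the cover towards +x, the red ON dot towards -y (pointer along +x = OFF, along -y = ON)
- lid (a joint): opening angle of the socket box's lid (rad): 0 shut, 1.047 = 60 degrees, stops at 1.9; it grows as the front edge is lifted. Nothing holds the lid up: below about 90 degrees it falls shut under its own weight (0.35 to 0.6 kg)
- lid_handle (a point): middle of the grip bar of the lid's black U-shaped front handle, 94 mm above the shelf when shut: a round bar 13 mm thick, 104 mm long along this y axis (parallel to the hinge), with a 36 mm clear gap to the lid's front edge. It can turn between the fingers as the lid rises. The point turns with the lid; shut, its x axis points to the hinge and z is up
- lid_hinge (a point): middle of the lid's hinge line, at the box's far rim, 90 mm above the shelf; fixed. The hinge runs along this y axis, x points away from the handle, z is up. The grip bar's axis is 247 mm from the hinge: with the lid at angle a it lies at x = -0.247 cos a + 0.004 sin a, z = 0.247 sin a + 0.004 cos a in this frame (m)
- box: weatherproof socket box fixed to the shelf, dark grey, 190 mm from front to back (x) by 290 mm wide (y), with a light grey lid 300 mm wide whose top is 112 mm above the shelf when shut; a cable gland and elbow stand out 40 mm at its -y side, 50 mm high. Origin at the centre of its underside, x away from the handle side
- bowl: bystander, to be left alone: open stainless steel bowl, 200 mm across its rim, 65 mm high; origin at the centre of its underside
- peg_basket: bystander, to be left alone: green plastic basket full of clothes pegs, 160 x 120 mm, 85 mm high; origin at the centre of its underside
- spray_bottle: bystander, to be left alone: lavender spray bottle with a press button on top, 62 mm in diameter, 186 mm high; origin at the centre of its underside
- scraper: bystander, to be left alone: black hard silicone scraper lying flat, 200 mm long, blade 105 mm wide at its +x end, up to 16 mm high; origin under its handle, 48 mm behind the blade
- plant_pot: bystander, to be left alone: small succulent in a terracotta pot, 102 mm across, 140 mm high with the leaves; origin at the centre of its underside
- mug: bystander, to be left alone: blue ceramic mug standing upright, 80 mm across, 90 mm high, its handle at its +y side; origin at the centre of its underside

How it is judged:
By the outcome, as a careful person would: the job done as asked, in the order asked, and still so for the second after the job is handed in, while the arm keeps its last pose, push and grip.
It also fails if it takes over 58 s, if anything falls off the work surface, if the arm or the gripper's body presses on something with over 40 N, if the wrist force passes 120 N, or if a joint passes its speed limit or range.

## Working session

There is one attempt and no reset: what is moved stays moved. The work goes in short steps, each a Python script; the robot and the scene stay as the last script left them, time stands still between calls to the robot, and variables do not carry over. Pictures are saved under pics/ and viewed, and the job is handed in when it is done.

```bash
mkdir -p pics
python3 - <<'E'
from cell import env,kin,camera,calibration,job
import cv2,numpy as np
for n in("scene","top","wrist"):
    c=calibration(n);p,d=camera(n)
    cv2.imwrite(f"pics/{n}0.png",p);np.save(f"pics/{n}0d.npy",d)
    R=cv2.Rodrigues(np.array(c["rvec"]))[0];print(n,c,"cam at",-R.T@np.array(c["tvec"]).ravel())
print(env.get_state())
E
```

```text
scene {'fx': 406.5461498362294, 'fy': 406.5461498362294, 'cx': 260.62907693715164, 'cy': 197.2393010427789, 'rvec': array([ 0.70922061,  2.68666007, -0.99336241]), 'tvec': array([ 0.52793364, -0.17093744,  1.68555957])} cam at [1.08226721 0.79740152 1.15840111]
top {'fx': 443.54481489311434, 'fy': 443.54481489311434, 'cx': 261.6186260768719, 'cy': 201.40741788960983, 'rvec': array([ 2.14805704, -2.13634166,  0.19012372]), 'tvec': array([-0.02050729,  0.60246604,  1.50583613])} cam at [0.34916436 0.00297182 1.58398351]
wrist {'fx': 297.3186396354542, 'fy': 297.3186396354542, 'cx': 257.1533502514372, 'cy': 193.24889609280845, 'rvec': array([-2.30031097,  1.79583557,  0.2450075 ]), 'tvec': array([-0.67532585, -0.03461679,  0.37788672])} cam at [ 0.22956951 -0.63882684  0.37317531]
{'time': 0.15, 'qpos': array([ 1.21788444,  0.47761041,  0.02238805,  1.55616821, -0.01149111,
        1.10932242, -0.08312191]), 'joint_velocities': array([ 9.38613903e-04, -2.72447068e-03, -3.59392498e-05, -4.21273756e-03,
       -1.20637044e-03, -2.23441750e-03,  7.58296609e-04]), 'joint_torque': array([ 2.96734564e-03, -5.96925402e+01,  1.61017198e+00, -2.81487608e+01,
        1.25575185e-02,  6.59400874e-03,  1.87085692e-05]), 'tcp_pos': array([ 0.16349794, -0.65455278,  0.30317339]), 'orientation': array([-6.74477965e-04,  9.92519725e-01,  1.22082432e-01, -1.44775820e-04]), 'force': array([ 0.73396898, -0.58581104,  0.16323884]), 'torque': array([ 0.01480991, -0.02814603, -0.00545675]), 'opening': 0.08540981120236756}
```

View pics/top0.png

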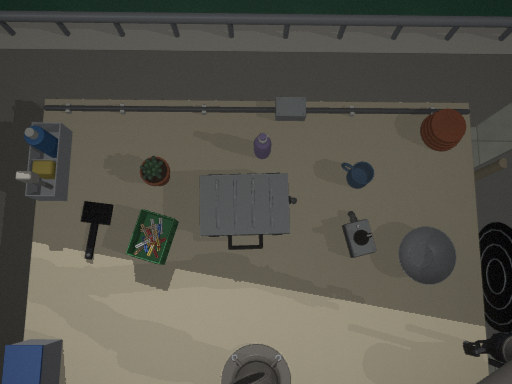

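View pics/scene0.png

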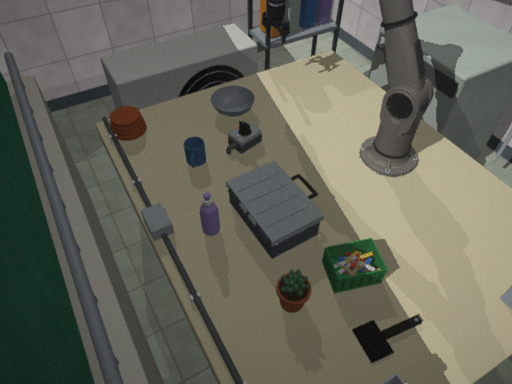

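View pics/wrist0.png

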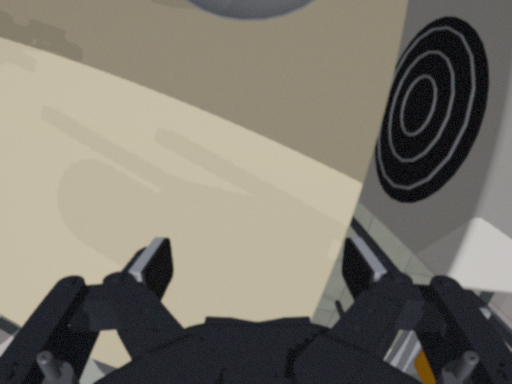

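The top view has image up = +x and left = +y. The lid handle bar is at about (246,246), the isolator at (360,238), its conduit leaves at about (352,217), the bowl is at (428,255) and the mug at (358,175). I'll enlarge both areas.

Run:
```python
import cv2,numpy as np
t=cv2.imread("pics/top0.png");s=cv2.imread("pics/scene0.png")
a=cv2.resize(t[200:270,335:390],None,fx=7,fy=7,interpolation=cv2.INTER_CUBIC)
b=cv2.resize(s[112:162,218:273],None,fx=7,fy=7,interpolation=cv2.INTER_CUBIC)
h=max(a.shape[0],b.shape[0]);P=lambda i:cv2.copyMakeBorder(i,0,h-i.shape[0],0,4,cv2.BORDER_CONSTANT)
cv2.imwrite("pics/iso.png",cv2.convertScaleAbs(np.hstack([P(a),P(b)]),alpha=1.6))
a=cv2.resize(t[160:260,190:305],None,fx=3.4,fy=3.4,interpolation=cv2.INTER_CUBIC)
b=cv2.resize(s[155:260,220:335],None,fx=3.4,fy=3.4,interpolation=cv2.INTER_CUBIC)
h=max(a.shape[0],b.shape[0])
cv2.imwrite("pics/box.png",cv2.convertScaleAbs(np.hstack([P(a),P(b)]),alpha=1.6))
```

```text
(no output)
```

View pics/iso.png

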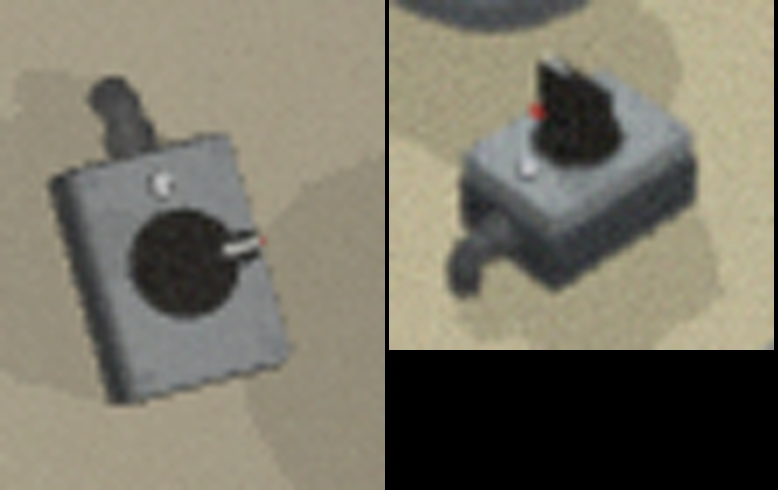

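View pics/box.png

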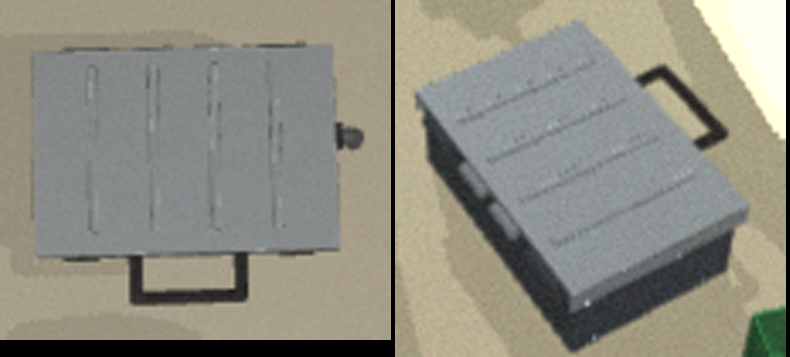

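```bash
cat > h.py <<'E'
from cell import env,kin,camera,calibration,job
import cv2,numpy as np
from scipy.spatial.transform import Rotation as Ro
def ray(c,uv,fish=False):
    R=cv2.Rodrigues(np.array(c["rvec"]))[0];o=-R.T@np.array(c["tvec"]).ravel()
    x=(uv[0]-c["cx"])/c["fx"];y=(uv[1]-c["cy"])/c["fy"]
    if fish:
        r=np.hypot(x,y);k=np.sin(r)/r if r>1e-9 else 1;d=np.array([x*k,y*k,np.cos(r)])
    else: d=np.array([x,y,1.])
    d=R.T@d;return o,d/np.linalg.norm(d)
def onz(c,uv,z,fish=False):
    o,d=ray(c,uv,fish);return o+d*(z-o[2])/d[2]
def tri(rs):
    A=0;b=0
    for o,d in rs:
        P=np.eye(3)-np.outer(d,d);A=A+P;b=b+P@o
    p=np.linalg.solve(A,b);return p,[np.linalg.norm((np.eye(3)-np.outer(d,d))@(p-o)) for o,d in rs]
def yawq(R): # Ro -> wxyz
    return Ro.as_quat(R)[[3,0,1,2]]
def down(phi): # tool z down, tool y (jaw dir) at world angle phi
    y=np.array([np.cos(phi),np.sin(phi),0]);z=np.array([0,0,-1.]);x=np.cross(y,z)
    return yawq(Ro.from_matrix(np.c_[x,y,z]))
def snap(n,tag):
    c=calibration(n);p,d=camera(n);cv2.imwrite(f"pics/{tag}.png",p);np.savez(f"pics/{tag}.npz",p=p,d=d,**c);return c,p,d
E
python3 - <<'E'
from h import *
c=calibration("top");s=calibration("scene")
T=lambda x,y:(335+(x+.5)/7-.5,200+(y+.5)/7-.5)
S=lambda x,y:(218+(x-389+.5)/7-.5,112+(y+.5)/7-.5)
wd_t=T(162,186);wd_s=S(528,170);rd_t=T(264,241);rd_s=S(538,112)
for a,b in((wd_t,wd_s),(rd_t,rd_s)):
    print(tri([ray(c,a),ray(s,b)]),onz(c,a,.06))
cor=[T(55,180),T(228,137),T(290,358),T(128,400)]
for k in cor[:3]:print(onz(c,k,.06))
print("pointer tip top", onz(c,T(258,241),.105),"disc",onz(c,T(185,264),.06))
B=lambda x,y:(190+(x+.5)/3.4-.5,160+(y+.5)/3.4-.5)
B2=lambda x,y:(220+(x-395+.5)/3.4-.5,155+(y+.5)/3.4-.5)
for a,b in((B(136,298),B2(722,133)),(B(242,296),B2(662,70))):
    print("bar",tri([ray(c,a),ray(s,b)]),onz(c,a,.094))
for k in (B(32,50),B(331,45),B(339,248),B(34,255)):print("lid",onz(c,k,.112))
for n,uv in(("bowl",(428,255)),("mug",(360,175)),("spray",(262,150))):print(n,onz(c,uv,.06))
E
```

```text
(array([ 0.516928  , -0.35053842,  0.06070269]), [np.float64(0.0009268054010401945), np.float64(0.0009268054010398447)]) [ 0.5162651  -0.35010401  0.06      ]
(array([ 0.48794492, -0.398874  ,  0.0585609 ]), [np.float64(0.001886824997864227), np.float64(0.001886824997864352)]) [ 0.48930733 -0.39972878  0.06      ]
[ 0.51893527 -0.2971305   0.06      ]
[ 0.54086575 -0.38369456  0.06      ]
[ 0.43191982 -0.41042851  0.06      ]
pointer tip top [ 0.4851531  -0.38495544  0.105     ] disc [ 0.47774326 -0.36026852  0.06      ]
bar (array([0.439104  , 0.0893122 , 0.09579892]), [np.float64(0.00032641183122601416), np.float64(0.000326411831226043)]) [0.43897187 0.08963747 0.094     ]
bar (array([ 0.44244994, -0.01552784,  0.09498789]), [np.float64(0.001376978297815254), np.float64(0.0013769782978153423)]) [ 0.44147403 -0.01463063  0.094     ]
lid [0.68383949 0.19618992 0.112     ]
lid [ 0.69120163 -0.10233805  0.112     ]
lid [ 0.48768413 -0.10915906  0.112     ]
lid [0.47916611 0.18866227 0.112     ]
bowl [ 0.4181837  -0.58901159  0.06      ]
mug [ 0.6975755  -0.36382353  0.06      ]
spray [ 0.78585111 -0.01762734  0.06      ]
```

Two-view checks hold: dots at z≈0.060, bar at z≈0.095, bar yaw about 1.5° and isolator x axis at about 14°. Next I'll move the wrist camera over the isolator with the jaws already at the grasp angle.

Run:
```python
from h import *
for ph in(14,194):
    q=kin.inverse_kinematics([.42,-.37,.26],down(np.radians(ph)));q2=kin.inverse_kinematics([.42,-.37,.26],down(np.radians(ph+90)));print(ph,np.round(q,2),np.round(q2,2))
ph=14 if abs(0)==0 else 0
def q7(ph):return kin.inverse_kinematics([.476,-.358,.16],down(np.radians(ph)))
for p in(14,104,194,284):print(p,np.round(q7(p),2))
```

```text
14 [ 0.95  0.37 -0.42  1.86  0.18  0.95  0.69] [ 1.17  0.43 -0.72  1.84  0.33  0.99  2.14]
194 [ 0.45  0.34  0.2   1.89 -0.08  0.92 -2.21] [ 0.7   0.34 -0.1   1.87  0.04  0.93 -0.76]
14 [ 0.84  0.55 -0.4   1.85  0.29  0.8   0.54]
104 [ 1.05  0.62 -0.69  1.83  0.5   0.87  1.94]
194 [ 0.38  0.53  0.22  1.88 -0.16  0.75 -2.22]
284 [ 0.62  0.52 -0.1   1.86  0.07  0.76 -0.85]
```

Run:
```python
from h import *
env.reach([.485,-.40,.23],down(np.radians(14)));env.dwell(.3)
snap("wrist","w1")
env.movel([.47,-.36,.26]);env.dwell(.2);snap("wrist","w2")
s=env.get_state();print(s["time"],s["tcp_pos"],s["qpos"])
a=cv2.imread("pics/w1.png");b=cv2.imread("pics/w2.png");cv2.imwrite("pics/w12.png",cv2.convertScaleAbs(cv2.resize(np.hstack([a,b]),(800,300)),alpha=1.4))
```

```text
2.7917 [ 0.46980932 -0.36060225  0.25929884] [ 0.87505439  0.42167515 -0.42130462  1.78069957  0.20241808  0.98276786
  0.61684564]
```

View pics/w12.png

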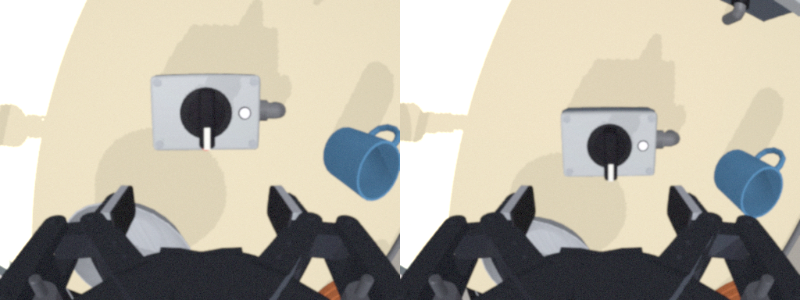

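View pics/w1.png

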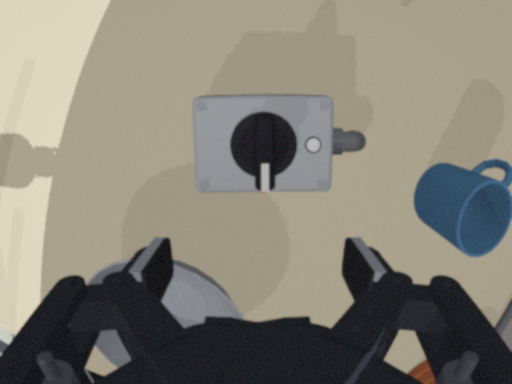

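View pics/w2.png

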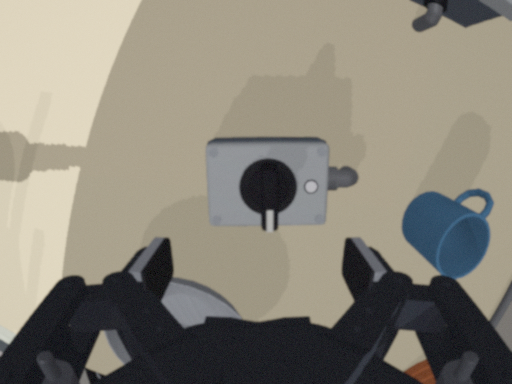

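The isolator is upright in both wrist views. The white dot is at (313,145) in the first and (311,187) in the second, and the pointer points down the image. I'll take sub-pixel features and triangulate them.

Run:
```python
from h import *
F={}
for t,roi in(("w1",(185,85,345,205)),("w2",(198,128,338,240))):
    z=np.load(f"pics/{t}.npz");p=z["p"];c={k:z[k] for k in("fx","fy","cx","cy","rvec","tvec")}
    x0,y0,x1,y1=roi;r=p[y0:y1,x0:x1].astype(int)
    hsv=cv2.cvtColor(p[y0:y1,x0:x1],cv2.COLOR_BGR2HSV)
    w=(r.min(2)>165).astype(np.uint8)
    n,l,st,ce=cv2.connectedComponentsWithStats(w)
    print(t,[(st[i][:5].tolist(),np.round(ce[i]+[x0,y0],1).tolist()) for i in range(1,n) if st[i][4]>8])
    k=(r.max(2)<55).astype(np.uint8);n,l,st,ce=cv2.connectedComponentsWithStats(k)
    i=1+np.argmax(st[1:,4]);print(" black",(st[i]+[x0,y0,0,0,0]).tolist())
    F[t]=(c,z["d"])
    print(" depth cover",z["d"][165 if t=="w1" else 205, 215:225].mean(), "S med",np.median(hsv[...,1]),"")
    g=((hsv[...,1]<40)&(hsv[...,2]>60)).astype(np.uint8);g=cv2.morphologyEx(g,cv2.MORPH_CLOSE,np.ones((3,3)))
    cs=max(cv2.findContours(g,0,2)[0],key=cv2.contourArea);print(" grey",np.round(cv2.boxPoints(cv2.minAreaRect(cs))+[x0,y0],1).tolist())
```

```text
w1 [([122, 54, 12, 12, 109], [312.9, 144.5]), ([77, 80, 6, 26, 147], [264.7, 177.5])]
 black [232, 113, 64, 76, 3139]
 depth cover 0.24241452 S med 14.0 
 grey [[190.0, 195.0], [190.0, 90.0], [344.0, 90.0], [344.0, 195.0]]
w2 [([108, 54, 10, 10, 74], [310.7, 186.3]), ([70, 83, 4, 21, 78], [269.5, 221.0])]
 black [241, 160, 55, 69, 2367]
 depth cover 0.28235322 S med 16.0 
 grey [[203.5, 136.6], [336.2, 133.4], [338.6, 234.4], [205.9, 237.6]]
```

Run:
```python
from h import *
def L(t):
    z=np.load(f"pics/{t}.npz");return {k:z[k] for k in("fx","fy","cx","cy","rvec","tvec")}
a,b=L("w1"),L("w2")
def T(n,u,v,z):
    print(n,*[np.round(q,4) for q in tri([ray(a,u,True),ray(b,v,True)])],"plane",np.round(onz(a,u,z,True),4),np.round(onz(b,v,z,True),4))
T("white",(312.9,144.5),(310.7,186.3),.06)
T("ptr end top",(265,189.5),(269.8,230.5),.105)
T("ptr centre",(264.7,177.5),(269.5,221),.105)
T("disc",(263.7,145),(268.3,187),.067)
C=[((194.5,97),(208,142)),((331.5,96.5),(327.5,141)),((333,190.5),(327,225)),((197.5,192),(209.5,226))]
P=[]
for u,v in C:
    T("corner",u,v,.06);P.append((onz(a,u,.06,True)+onz(b,v,.06,True))/2)
P=np.array(P);print("mean",P.mean(0));
d=P[1]+P[2]-P[0]-P[3];print("x ang",np.degrees(np.arctan2(d[1],d[0])),np.linalg.norm(d)/2)
d=P[0]+P[1]-P[2]-P[3];print("y ang-90",np.degrees(np.arctan2(d[1],d[0]))-90,np.linalg.norm(d)/2)
```

```text
white [ 0.5189 -0.3494  0.0611] [0. 0.] plane [ 0.5192 -0.3495  0.06  ] [ 0.5192 -0.3496  0.06  ]
ptr end top [ 0.4866 -0.3849  0.104 ] [0. 0.] plane [ 0.4865 -0.3847  0.105 ] [ 0.4865 -0.3845  0.105 ]
ptr centre [ 0.4843 -0.3768  0.1041] [0. 0.] plane [ 0.4843 -0.3766  0.105 ] [ 0.4842 -0.3765  0.105 ]
disc [ 0.4803 -0.36    0.0606] [0.0001 0.0001] plane [ 0.4799 -0.3593  0.067 ] [ 0.4798 -0.3584  0.067 ]
corner [ 0.414  -0.3343  0.0466] [0.0006 0.0006] plane [ 0.4164 -0.3346  0.06  ] [ 0.4164 -0.3322  0.06  ]
corner [ 0.5278 -0.3048  0.0409] [0.0003 0.0003] plane [ 0.5238 -0.3071  0.06  ] [ 0.5226 -0.3043  0.06  ]
corner [ 0.545  -0.3815  0.0658] [0.0002 0.0002] plane [ 0.5472 -0.3826  0.06  ] [ 0.5468 -0.3834  0.06  ]
corner [ 0.4347 -0.4127  0.058 ] [0.0006 0.0006] plane [ 0.4355 -0.4118  0.06  ] [ 0.4344 -0.4122  0.06  ]
mean [ 0.48037956 -0.3585327   0.06      ]
x ang 14.526669785916638 0.11303614479988822
y ang-90 15.170355663803193 0.08078124768980423
```

The estimates agree: axis at (0.480, −0.359), x axis about 14.2°, bar top at 0.104 (text 0.105), cover at 0.060. Now I'll grasp the bar.

Run:
```python
from h import *
o=down(np.radians(14.2))
env.movel([.480,-.3588,.22],rot=o)
print(env.movel([.480,-.3588,.147],velocity=.08,stop_force=12))
env.dwell(.1);s=env.get_state();print(s["tcp_pos"],s["force"])
env.grip(0.0,60);env.dwell(.1);s=env.get_state();print(s["time"],s["opening"],s["force"],s["torque"],s["qpos"])
snap("wrist","w3")
```

```text
False
[ 0.48032725 -0.35903068  0.1476406 ] [ 0.10129172 -0.07072862 -0.54394044]
5.125 0.012814294929131453 [-3.51020094  0.90912384  5.62026952] [0.02898036 0.84630794 0.17332525] [ 0.82414107  0.56974171 -0.37914422  1.844216    0.28808604  0.78232744
  0.54105677]
```

View pics/w3.png

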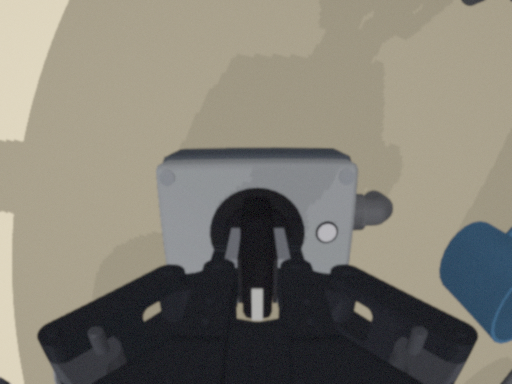

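The bar is between the pads (opening 12.8 mm) with the pointer at (257,303), so I'll turn it anticlockwise about the tool axis.

Run:
```python
from h import *
q=np.array(env.get_state()["qpos"])
for d in(30,60,89):
    k=q.copy();k[6]+=np.radians(d);env.goto_joints(k);env.dwell(.1)
    s=env.get_state();print(d,round(s["time"],2),np.round(s["force"],1),np.round(s["torque"],2),s["opening"],np.round(s["tcp_pos"],4))
snap("wrist","w4")
```

```text
30 5.84 [-0.8 -0.1  2.6] [ 0.27  0.36 -0.1 ] 0.013442048846316716 [ 0.4797 -0.3588  0.1472]
60 6.51 [-1.2  0.8  3.6] [ 0.58  0.25 -0.01] 0.013241305791027112 [ 0.4797 -0.3587  0.1472]
89 7.16 [-1.2  3.2  3.9] [0.92 0.36 0.08] 0.013390338194041567 [ 0.4797 -0.3586  0.1472]
```

View pics/w4.png

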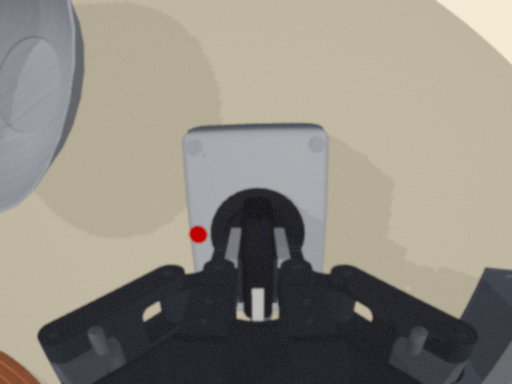

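The pointer was carried to the other side; the red dot is now on the left at (198,234) with the bar clear of it. I'll release, rise, confirm, then look at the lid handle from two places.

Run:
```python
from h import *
env.grip(.04,60)
p=np.array(env.get_state()["tcp_pos"]);env.movel(p+[0,0,.12],velocity=.15);env.dwell(.1)
snap("wrist","w5");print(env.get_state()["time"])
b=np.array([.4408,.037]);
for ph in(1.5,181.5):
    print(ph)
    for z in(.25,.1485):
        q=kin.inverse_kinematics([*b,z],down(np.radians(ph)));print(None if q is None else np.round(q,2))
    for a in(30,60,66):
        a=np.radians(a);q=kin.inverse_kinematics([.688-.247*np.cos(a)+.004*np.sin(a),.043,.09+.054+.247*np.sin(a)+.004*np.cos(a)],down(np.radians(ph)));print(None if q is None else np.round(q,2))
```

```text
8.6833
1.5
[ 0.12  0.19 -0.38  2.12  0.09  0.85 -0.29]
[-0.02  0.35 -0.24  2.21  0.15  0.6  -0.34]
[ 0.1   0.22 -0.36  2.03  0.1   0.91 -0.29]
[ 0.09  0.28 -0.33  1.73  0.1   1.15 -0.25]
[ 0.07  0.31 -0.32  1.66  0.1   1.19 -0.24]
181.5
[ 0.6   0.28 -0.94  2.1   0.29  0.89  2.67]
[ 0.48  0.46 -0.84  2.18  0.54  0.71  2.44]
[ 0.57  0.32 -0.92  2.    0.31  0.97  2.66]
[ 0.52  0.39 -0.9   1.7   0.32  1.21  2.7 ]
[ 0.49  0.42 -0.89  1.63  0.34  1.26  2.7 ]
```

View pics/w5.png

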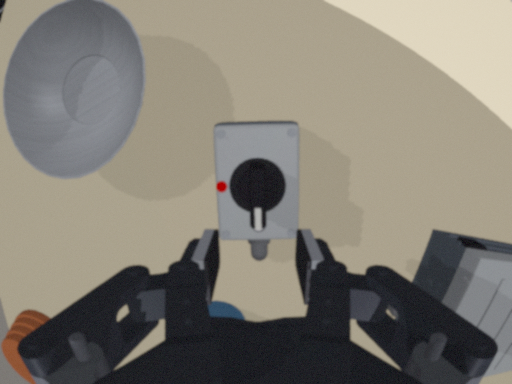

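The handle is at OFF: the pointer at (257,218) points to the conduit end over the white dot, and the red dot at (221,186) is free. Now the lid handle.

Run:
```python
from h import *
o=down(np.radians(1.5))
env.reach([.46,-.04,.25],o);env.dwell(.2);snap("wrist","w6")
env.movel([.455,0.03,.26]);env.dwell(.2);snap("wrist","w7");print(env.get_state()["time"])
```

```text
11.7583
```

View pics/w6.png

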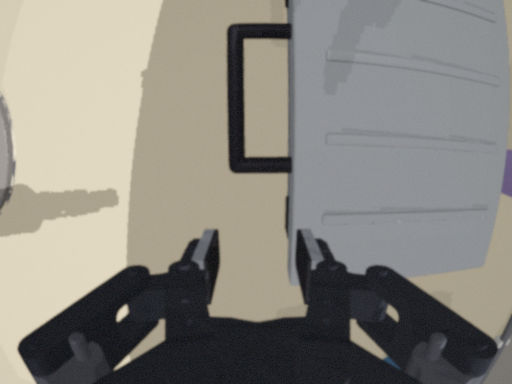

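View pics/w7.png

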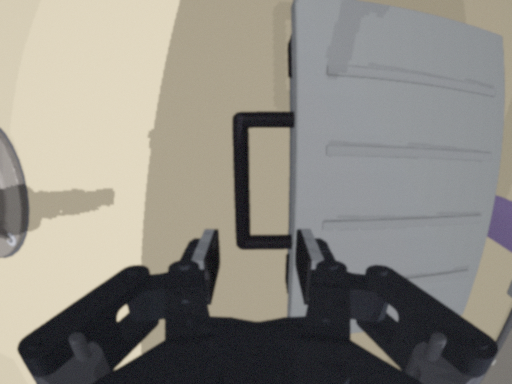

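The bar shows at column ~236 in the first view (rows 25–172) and column ~241 in the second (rows 113–248). I'll triangulate its ends and middle.

Run:
```python
from h import *
R={}
for t,(x0,y0,x1,y1) in(("w6",(215,10,285,185)),("w7",(222,100,288,258))):
    z=np.load(f"pics/{t}.npz");c={k:z[k] for k in("fx","fy","cx","cy","rvec","tvec")}
    m=(z["p"][y0:y1,x0:x1].max(2)<60).astype(np.uint8)
    n,l,st,ce=cv2.connectedComponentsWithStats(m);i=1+np.argmax(st[1:,4]);m=l==i
    rows=np.where(m.any(1))[0];top,bot=rows[0],rows[-1]
    # bar centre in rows away from legs
    rr=np.arange(top+22,bot-22);cc=[np.where(m[r,:40])[0].mean() for r in rr]
    k=np.polyfit(rr,cc,2)
    f=lambda r:(np.polyval(k,r)+x0,r+y0)
    # leg centres (rows) at a column well in the legs
    col=m[:,45:55].any(1);ri=np.where(col)[0];h=(top+bot)/2
    lt=ri[ri<h].mean();lb=ri[ri>h].mean()
    print(t,top+y0,bot+y0,f(top),f(h),f(bot),lt+y0,lb+y0)
    R[t]=(c,f(lt),f(lb))
P=[]
for j in(1,2):
    rs=[ray(R[t][0],R[t][j],True) for t in R];p=tri(rs);P.append(p[0]);print(p,[np.round(onz(R[t][0],R[t][j],.094,True),4) for t in R])
d=P[0]-P[1];print("len",np.linalg.norm(d),"yaw",np.degrees(np.arctan2(-d[0],d[1])),"mid",(P[0]+P[1])/2)
```

```text
w6 24 171 (np.float64(234.93941564454735), np.int64(24)) (np.float64(235.29186618635507), np.float64(97.5)) (np.float64(236.8430308347357), np.int64(171)) 30.5 164.5
w7 113 248 (np.float64(240.19620130409328), np.int64(113)) (np.float64(241.1316292403249), np.float64(180.5)) (np.float64(243.23427701409642), np.int64(248)) 119.5 241.5
(array([0.44064122, 0.08991928, 0.09556217]), [np.float64(4.874768604999026e-05), np.float64(4.8747686050015e-05)]) [array([0.4405, 0.0904, 0.094 ]), array([0.4406, 0.0899, 0.094 ])]
(array([ 0.44411631, -0.01370524,  0.09436456]), [np.float64(5.6637426869073965e-06), np.float64(5.663742686797943e-06)]) [array([ 0.4441, -0.0138,  0.094 ]), array([ 0.4441, -0.0139,  0.094 ])]
len 0.10368968704018901 yaw 1.9207172868632212 mid [0.44237877 0.03810702 0.09496337]
```

Bar middle is (0.4423, 0.038, 0.0945), length 103.7 mm, yaw 1.9°, matching the text. Grasp it.

Run:
```python
from h import *
o=down(np.radians(1.8))
env.grip(.034,60)
env.movel([.4423,.038,.22],rot=o)
print(env.movel([.4423,.038,.148],velocity=.06,stop_force=8));s=env.get_state();print(s["tcp_pos"],s["force"])
env.grip(0.0,80);env.dwell(.1);s=env.get_state();print(s["time"],s["opening"],s["force"],s["tcp_pos"])
snap("wrist","w8")
```

```text
False
[0.44254123 0.03803402 0.14831245] [-0.06951522 -0.01135815 -0.40309684]
14.2167 0.010423192560554202 [-3.88730152 -0.01403072  6.31354339] [0.44182381 0.03799831 0.14844395]
```

View pics/w8.png

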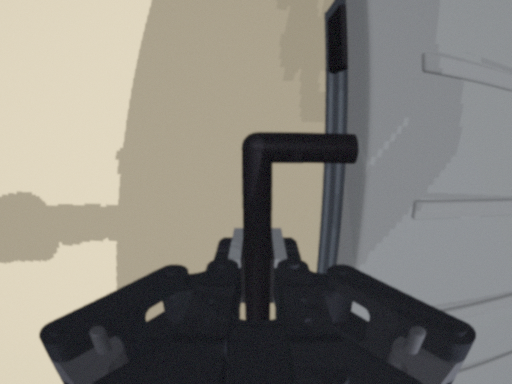

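The bar lies centrally between the pads (column 258). I'll lift 6° first and check, then carry on.

```bash
cat >> h.py <<'E'
Y=np.radians(1.8);H=np.array([.4423+.247*np.cos(Y),.038+.247*np.sin(Y),.0905])
def lidtcp(deg):
    a=np.radians(deg);x=-.247*np.cos(a)+.004*np.sin(a);z=.247*np.sin(a)+.004*np.cos(a)
    return H+[x*np.cos(Y),x*np.sin(Y),z+.054]
def lift(degs,v=.08):
    for d in degs:
        env.movel(lidtcp(d),velocity=v);s=env.get_state()
        print(d,round(s["time"],2),np.round(s["tcp_pos"]-lidtcp(d),4),np.round(s["force"],1),round(s["opening"],4))
E
python3 - <<'E'
from h import *
lift([3,6]);env.dwell(.1);snap("scene","s1");snap("wrist","w9")
E
```

```text
3 14.58 [-0.0006 -0.     -0.0001] [-1.   0.9 -3.4] 0.0102
6 14.89 [-0.0006 -0.     -0.0002] [-4.5  1.7 -0.9] 0.0102
```

View pics/w9.png

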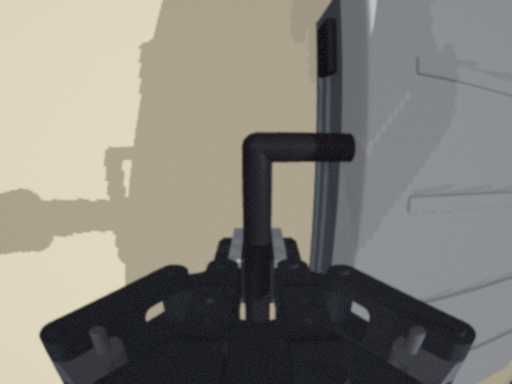

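View pics/s1.png

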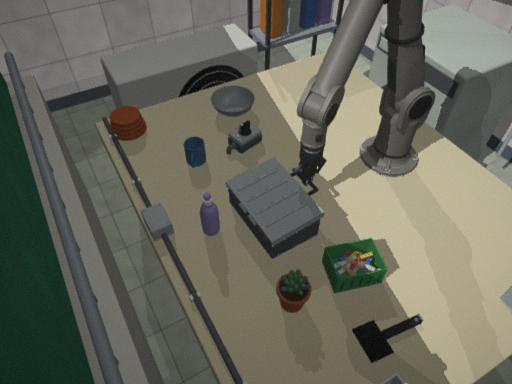

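The lid is following: the bar still sits at column 258 in the wrist view and the forces are small. Lifting on to 60°.

Run:
```python
from h import *
lift([10,15,20,25,30])
if max(abs(env.get_state()["force"]))<25: lift([35,40,45,50,55,60],.07)
env.dwell(.3);s=env.get_state();print(s["time"],s["force"],s["tcp_pos"],lidtcp(60))
snap("scene","s2");snap("top","t2");snap("wrist","w10")
```

```text
10 15.46 [-0.0006  0.      0.0001] [-4.6  1.7 -2.4] 0.0107
15 15.88 [-0.0007 -0.      0.0005] [-7.4  0.9 -0.1] 0.0103
20 16.29 [-0.001  -0.      0.0002] [-5.6  0.9 -2.2] 0.0101
25 16.71 [-0.0013  0.      0.0005] [-9.5  1.3  0.4] 0.0105
30 17.12 [-0.0016  0.      0.0007] [-12.7   1.7   5.1] 0.0103
35 17.58 [-0.0023  0.0001  0.0003] [-12.7   1.6   3.6] 0.0103
40 18.04 [-0.0026  0.0001  0.0009] [-15.8   0.4   8.9] 0.0102
45 18.5 [-0.0026  0.0001  0.002 ] [-19.8  -0.5  15.4] 0.0101
50 18.96 [-0.0021  0.0002  0.0034] [-22.3  -0.7  22.4] 0.0101
55 19.42 [-0.0011  0.0003  0.0051] [-21.4  -0.8  27.8] 0.0102
60 19.88 [0.0013 0.0004 0.0058] [-12.   -0.7  21.7] 0.0101
20.175 [-1.13243431e+01 -1.66749860e-02  2.17815469e+01] [0.57032392 0.04237714 0.36606466] [0.56920145 0.04198804 0.36040827]
```

View pics/s2.png

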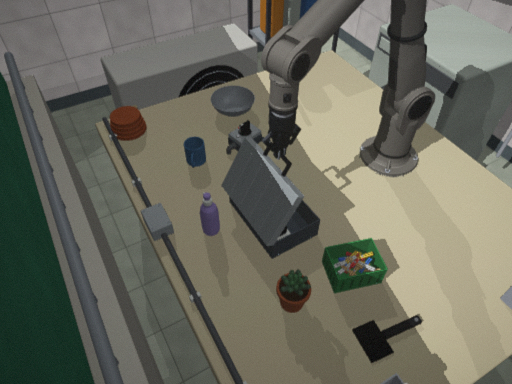

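View pics/w10.png

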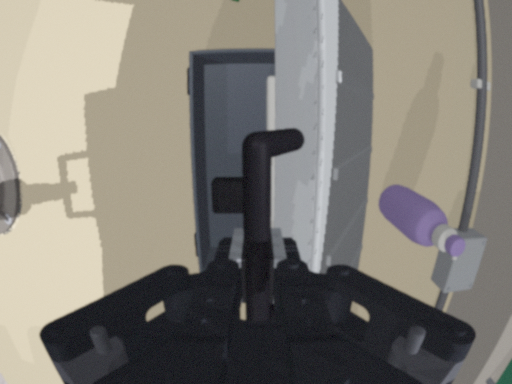

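View pics/t2.png

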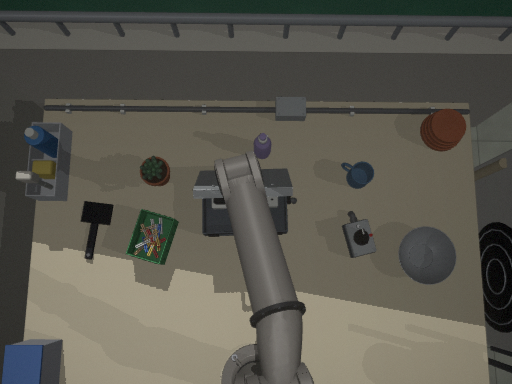

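The lid is up, but the outside force has grown to 25 N, pointing radially away from the hinge, and the TCP is pushed off 4–6 mm. I'll measure the real lid angle from corners seen in the scene and top views before correcting.

Run:
```python
import cv2,numpy as np
t=cv2.imread("pics/t2.png");s=cv2.imread("pics/s2.png")
a=cv2.resize(t[160:245,185:305],None,fx=6,fy=6,interpolation=cv2.INTER_CUBIC)
b=cv2.resize(s[120:255,210:330],None,fx=4.4,fy=4.4,interpolation=cv2.INTER_CUBIC)
cv2.imwrite("pics/za.png",cv2.convertScaleAbs(a,alpha=1.8));cv2.imwrite("pics/zb.png",cv2.convertScaleAbs(b,alpha=1.8))
```

```text
(no output)
```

View pics/za.png

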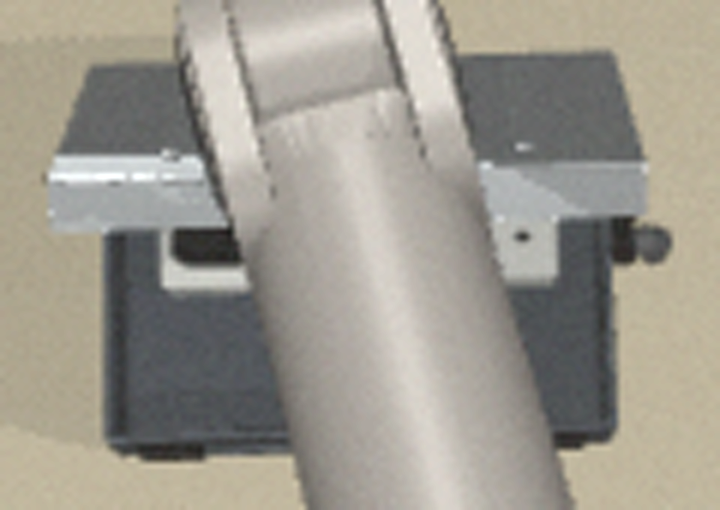

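View pics/zb.png

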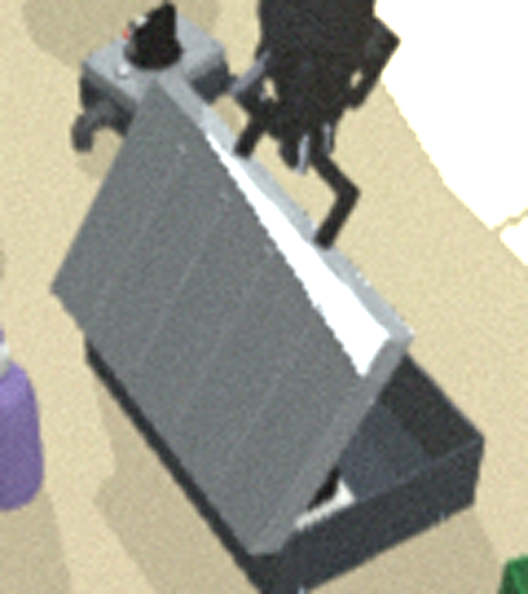

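Run:
```python
from h import *
c=calibration("top");s=calibration("scene")
T=lambda x,y:(185+(x+.5)/6-.5,160+(y+.5)/6-.5)
S=lambda x,y:(210+(x+.5)/4.4-.5,120+(y+.5)/4.4-.5)
B=lambda x,y:(190+(x+.5)/3.4-.5,160+(y+.5)/3.4-.5)
B2=lambda x,y:(220+(x-395+.5)/3.4-.5,155+(y+.5)/3.4-.5)
def lf(p):
    d=p-H;return np.array([d[0]*np.cos(Y)+d[1]*np.sin(Y),-d[0]*np.sin(Y)+d[1]*np.cos(Y),d[2]])
# top-hinge +y corner visible in scene: (B 32,50)/(B2 572,298)
for n,u,v in(("topfront+y open",T(52,157),S(365,375)),("botfront+y open",T(50,228),S(411,338)),("topfront-y open",T(648,160),S(152,78)),
  ("toprear+y shut",B(32,50),B2(572,302)),("topfront+y shut",B(34,255),B2(747,210)),("toprear-y shut",B(331,45),B2(417,92)),("topfront-y shut",B(339,248),B2(580,22))):
    p,r=tri([ray(c,u),ray(s,v)]);q=lf(p);print(n,np.round(p,4),"res",np.round(r[0],4),"hinge frame",np.round(q,4),"elev deg",round(np.degrees(np.arctan2(q[2],-q[0])),1),"r",round(np.hypot(q[0],q[2]),4))
# handle corner +y end outer, scene only, intersect with plane y_h = +0.052
o,d=ray(s,S(352,190));n=np.array([-np.sin(Y),np.cos(Y),0]);k=(n@(H-o)+.050)/(n@d);q=lf(o+k*d);print("bar corner",q,np.degrees(np.arctan2(q[2],-q[0])),np.hypot(q[0],q[2]))
o,d=ray(s,B2(722,133));k=(n@(H-o)+.050)/(n@d);q=lf(o+k*d);print("bar corner shut",q)
```

```text
topfront+y open [0.6166 0.1946 0.2506] res 0.0002 hinge frame [-0.0678  0.1511  0.1601] elev deg 67.0 r 0.1739
botfront+y open [0.5785 0.192  0.2635] res 0.0013 hinge frame [-0.106   0.1496  0.173 ] elev deg 58.5 r 0.2029
topfront-y open [ 0.6124 -0.1075  0.2767] res 0.0006 hinge frame [-0.0816 -0.1508  0.1862] elev deg 66.3 r 0.2033
toprear+y shut [0.6846 0.1976 0.1057] res 0.0009 hinge frame [0.0002 0.1519 0.0152] elev deg 90.8 r 0.0152
topfront+y shut [0.4802 0.1892 0.1048] res 0.0006 hinge frame [-0.2043  0.1499  0.0143] elev deg 4.0 r 0.2048
toprear-y shut [ 0.6915 -0.1024  0.11  ] res 0.0001 hinge frame [-0.0023 -0.1481  0.0195] elev deg 83.3 r 0.0196
topfront-y shut [ 0.4888 -0.1101  0.1079] res 0.0009 hinge frame [-0.2052 -0.1494  0.0174] elev deg 4.8 r 0.2059
bar corner [-0.12152633  0.05        0.2186168 ] 60.93086725221846 0.2501238751207576
bar corner shut [-0.24946975  0.05        0.00350978]
```

Angle estimates: bar corner 60.0°, −y lid corner 60–61.5°, bar x-travel 60.4°. The wrist z alone gives 62.8°, so the bar seems to have rolled about 4 mm towards the tips, which would account for the radial load. The "+y top-front" corner has the wrong radius (a shadow edge), so I'm discarding it. I'll unload by setting the command to the pose actually reached, nudged back towards 60°.

Run:
```python
from h import *
u=np.array([-.5*np.cos(Y),-.5*np.sin(Y),.866]);tg=np.array([.866*np.cos(Y),.866*np.sin(Y),.5])
for r in(.0025,.005):
    cmd=lidtcp(60)+u*r
    env.movel(cmd,velocity=.01);env.dwell(.2);s=env.get_state();e=s["tcp_pos"]-lidtcp(60)
    print(r,round(s["time"],2),np.round(s["force"],1),"rad",round(e@u,4),"tan",round(e@tg,4),s["opening"],s["tcp_pos"])
snap("scene","s3");snap("wrist","w11")
```

```text
0.0025 20.93 [-5.8  1.1 10.3] rad 0.0044 tan 0.0022 0.010118098226424342 [0.56888028 0.04228735 0.36532736]
0.005 21.52 [ 4.8  3.2 -6.9] rad 0.0045 tan 0.0002 0.010034450078188924 [0.5671211  0.04221683 0.36439304]
```

The radial load is gone (force now 8 N, mostly lid weight). Re-measure the angle on the same features, each against its own shut position, by casting rays onto the planes the corners move in.

Run:
```python
import cv2,numpy as np
s=cv2.imread("pics/s3.png");s0=cv2.imread("pics/scene0.png")
def z(i,x,y,w,h):return cv2.convertScaleAbs(cv2.resize(i[y:y+h,x:x+w],None,fx=12,fy=12,interpolation=cv2.INTER_CUBIC),alpha=1.8)
r1=np.hstack([z(s,232,125,30,24),z(s,275,150,30,24)]);r2=np.hstack([z(s0,260,150,30,24),z(s0,300,182,30,24)])
cv2.imwrite("pics/zc.png",np.vstack([r1,r2]))
r=np.hstack([z(s,288,188,30,24),z(s0,308,206,30,24)]);cv2.imwrite("pics/zd.png",r)
```

```text
(no output)
```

View pics/zc.png

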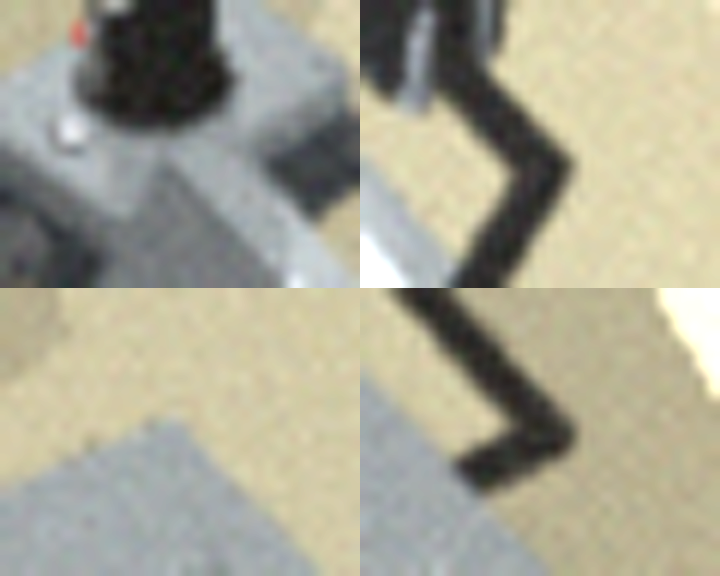

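View pics/zd.png

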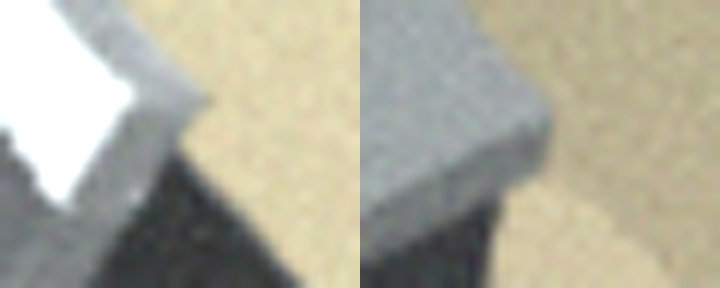

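View pics/w11.png

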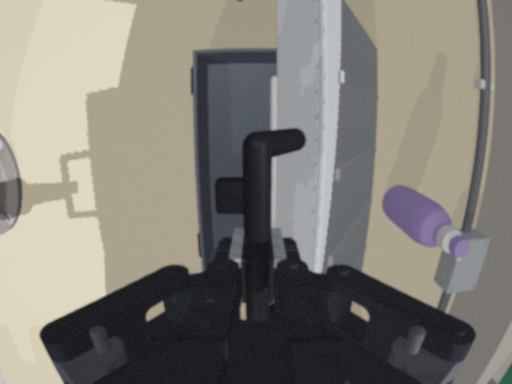

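Run:
```python
from h import *
s=calibration("scene");n=np.array([-np.sin(Y),np.cos(Y),0])
def f(uv,yh):
    o,d=ray(s,np.array(uv)-.45);k=(n@(H-o)+yh)/(n@d);p=o+k*d-H
    x=p[0]*np.cos(Y)+p[1]*np.sin(Y);return x,p[2],np.degrees(np.arctan2(p[2],-x)),np.hypot(x,p[2])
for nm,a,b,y in(("bar",(275+210/12,150+162/12),(300+210/12,182+145/12),.058),
 ("-y topfront",(232+165/12,125+160/12),(260+172/12,150+132/12),-.15),
 ("+y botfront",(288+208/12,188+97/12),(308+185/12,206+165/12),.15),
 ("+y topfront",(288+62/12,188+210/12),(308+188/12,206+108/12),.15)):
    A=f(a,y);B=f(b,y);print(nm,np.round(A,4),np.round(B,4),"angle",round(A[2]-B[2],2))
```

```text
bar [-0.1245  0.2228 60.8097  0.2552] [-0.2474  0.0132  3.0625  0.2477] angle 57.75
-y topfront [-0.0847  0.1833 65.2109  0.2019] [-0.2036  0.0209  5.8671  0.2046] angle 59.34
+y botfront [-0.1107  0.1745 57.5926  0.2066] [-0.2052 -0.0016 -0.4423  0.2052] angle 58.03
+y topfront [-0.0692  0.1573 66.268   0.1718] [-0.2018  0.0261  7.3736  0.2035] angle 58.89
```

The lid reads about 59.2° now (estimates 58.0–59.5° from images and x-travel). Raise it by about 0.8° and check again.

Run:
```python
from h import *
a=np.radians(60.8);u=np.array([-np.cos(a)*np.cos(Y),-np.cos(a)*np.sin(Y),np.sin(a)])
env.movel(lidtcp(60.8)+u*.0048,velocity=.01);env.dwell(.4)
s=env.get_state();e=s["tcp_pos"]-lidtcp(60);tg=np.array([.866*np.cos(Y),.866*np.sin(Y),.5])
print(s["time"],np.round(s["force"],1),"tan",e@tg,s["opening"],s["tcp_pos"])
x=s["tcp_pos"][0]-.4420;print("x-based",np.degrees(np.arccos(1-(x-.0035)/.247)))
c,p,d=snap("scene","s4");snap("top","t4")
z=lambda x,y,w,h:cv2.convertScaleAbs(cv2.resize(p[y:y+h,x:x+w],None,fx=12,fy=12,interpolation=cv2.INTER_CUBIC),alpha=1.8)
cv2.imwrite("pics/ze.png",np.hstack([z(232,125,30,40),z(288,188,30,40)]))
```

```text
22.525 [ 4.3  3.6 -6.7] tan 0.003494729367362541 0.009979819753287477 [0.56999778 0.04229473 0.36600248]
x-based 60.26690047995112
```

View pics/ze.png

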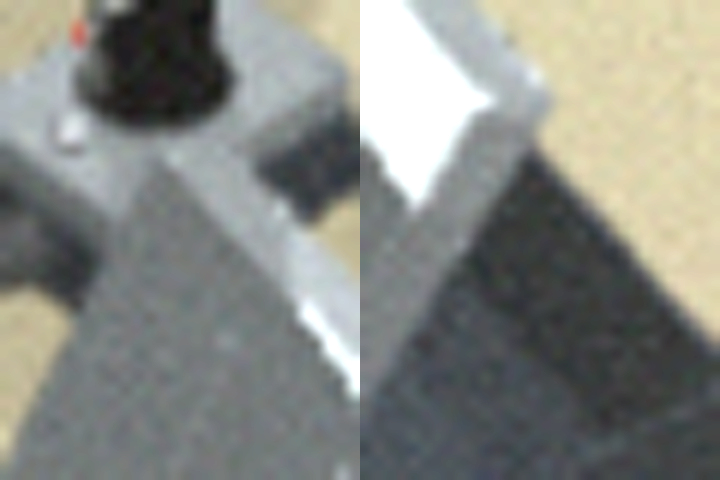

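View pics/s4.png

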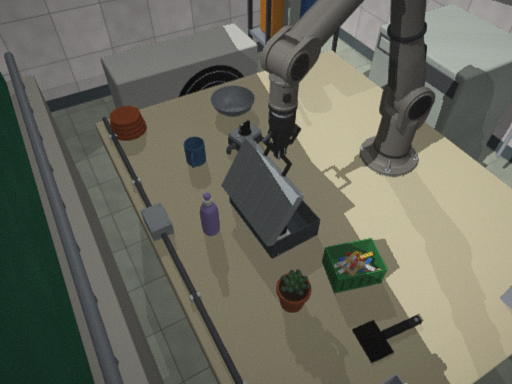

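Run:
```python
from h import *
z=np.load("pics/s4.npz");p=z["p"];s=calibration("scene");n=np.array([-np.sin(Y),np.cos(Y),0])
for nm,uv,yh,off in(("-y top",(232+157/12,125+158/12),-.15,5.87),("+y bot",(288+190/12,188+97/12),.15,-.44)):
    o,d=ray(s,np.array(uv)-.45);k=(n@(H-o)+yh)/(n@d);q=o+k*d-H;x=q[0]*np.cos(Y)+q[1]*np.sin(Y);print(nm,np.degrees(np.arctan2(q[2],-x))-off)
t=np.load("pics/t4.npz")["p"]
a=cv2.resize(p[105:160,215:270],None,fx=7,fy=7,interpolation=cv2.INTER_CUBIC);b=cv2.resize(t[200:255,335:390],None,fx=7,fy=7,interpolation=cv2.INTER_CUBIC)
cv2.imwrite("pics/zf.png",cv2.convertScaleAbs(np.hstack([a,b]),alpha=1.7))
t0=cv2.imread("pics/top0.png");df=cv2.absdiff(t,t0).max(2)
for nm,(x,y,w,h) in dict(bowl=(398,225,60,60),peg=(125,205,55,62),spray=(252,130,20,30),scraper=(78,198,38,64),pot=(138,153,36,36),mug=(338,158,38,32)).items():print(nm,df[y:y+h,x:x+w].mean().round(1),(df[y:y+h,x:x+w]>40).sum())
```

```text
-y top 60.19785260064531
+y bot 59.88896223187461
bowl 2.9 0
peg 4.0 0
spray 4.2 1
scraper 3.7 0
pot 3.8 0
mug 3.0 0
```

View pics/zf.png

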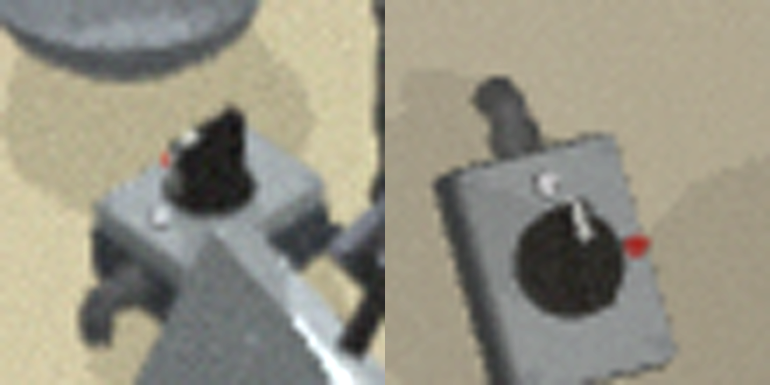

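Run:
```python
from h import *
z=np.load("pics/w5.npz");c={k:z[k] for k in("fx","fy","cx","cy","rvec","tvec")}
r=z["p"][200:236,245:272];m=(r.min(2)>150);ys,xs=np.where(m);uv=(xs.mean()+245,ys.mean()+200)
p=onz(c,uv,.105,True);d=p[:2]-[.480,-.3588];print("w5",uv,p,np.degrees(np.arctan2(d[1],d[0])))
c=calibration("top");
p=onz(c,(335+(582-385)/7,200+220/7),.105);d=p[:2]-[.480,-.3588];print("t4",p,np.degrees(np.arctan2(d[1],d[0])))
env.dwell(.5);s=env.get_state();print(s["time"],s["tcp_pos"],s["force"])
```

```text
w5 (np.float64(257.8363636363636), np.float64(219.05454545454546)) [ 0.49693497 -0.35492682  0.105     ] 12.882502945581342
t4 [ 0.49363375 -0.35738534  0.105     ] 5.92389666741887
23.125 [0.5699994  0.04226425 0.36598939] [ 4.6880248   3.76360625 -7.69400942]
```

Run:
```python
from h import *
job.job_done();print(env.get_state()["time"])
```

```text
the job is handed in; nothing more can be done
the job is handed in; nothing more can be done
```

I turned the isolator a quarter turn anticlockwise to OFF first. I then lifted the lid by its handle to about 60° and handed the job in at 23 s, with the gripper (80 N grip) still holding it.

**Last checks**
- **Isolator:** the close wrist view after release put the pointer at 12.9°, against 14.2° for the OFF direction. The coarser top view, taken just before hand-in, gave about 6°. I put that difference down to its low resolution, since the pointer clearly stands at the white dot with the red dot free.
- **Lid:** the last image readings of two lid corners gave 60.2° and 59.9°, and the handle's forward travel gave 60.3°. The arm was steady, with about 10 N at the wrist.
- **Bystanders:** none of the six listed items shows any change between the first and last top views.

**What disagreed**
- **Load while lifting:** the side load rose to about 30 N, and the wrist ended 4–6 mm off the planned arc. The handle bar probably rolled a few millimetres towards the fingertips. I moved the arm target to take that load off and corrected the angle.
- **Lid readings I set aside:** the wrist's height alone suggested about 62–63°. One lid corner in the first check was a shadow edge, so I dropped that reading.

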